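# Show the green glaze tile to the inspection camera

### The job

Slide the tile carrier by its black handle out from under the white drying hood until it clicks into the detent at the far end of its rail, and leave it there. Then pull the green glaze tile out of the carrier and hold it up still in front of the inspection camera: centred at its focus point 12 cm straight ahead of the lens, upright with its bare white edge at the top, and the green side square to the lens. The job finishes while you are holding the tile there; leave the purple tile standing in its slot and everything else on the table alone.

Things in the scene. Friction and masses are not known exactly. Their poses are not given: they have to be found in the camera images.
- carrier (a joint): how far the carrier has slid along its rail, m: 0 under the hood (start), 0.200 in the detent at the far end; stops at -0.008 and 0.208. It slides with 1 to 2 N; from about 0.12 a sprung ball rides up on it (a bump of about 4 N), and at 0.200 the ball drops into a notch that draws the carrier in over the last 5 mm and takes about 5 N to leave
- handle (a point): middle of the gripping part of the upright black round handle (18 mm diameter, free from 34 to 98 mm above the table, this point at 83 mm) on the right end of the carrier, outside the hood. The point's -y axis is the way the carrier slides, +y points back under the hood; z is up
- rail: rail base on the table (75 x 405 x 6 mm, fixed, its yaw varies by 0.1 rad), origin on the table below the middle of the hood. -y is the way the carrier slides out, -x looks to the robot. The white hood covers x -52..52, y -75..75 mm, z up to 111 mm; the carrier (50 x 170 mm, top 43 mm above the table) runs to y = -0.200
- green_tile_center (a point): centre of the green tile (58 x 58 x 8 mm, about 0.05 kg), which stands on edge in one of the two carrier slots, centres 40 mm left and right of the carrier's middle. Axes: x away from the bare white edge, a 15 mm band (so x points down in the slot), z out of the green side (to the robot in the slot), y level along the tile. The lower 18 mm are in the slot, the upper 40 mm stand free
- purple_tile_center (a point): centre of the purple tile, same size and axes as the green one, in the other slot; it stays there
- slot_left (a point): mouth centre of the slot nearer the hood, level with the carrier's top, 43 mm above the table; a standing tile's centre is 11 mm above it. Slots are 9.5 x 60 mm and 18 mm deep, 80 mm apart
- slot_right (a point): mouth centre of the slot nearer the handle, as slot_left
- lens (a point): middle of the front glass of the inspection camera: a grey box (60 x 58 x 46 mm) with a black lens tube (38 mm diameter) on a steel column at the right of the table, fixed; its direction, place and height (170 to 250 mm) vary. The lens looks level along this point's -x axis
- focus (a point): the camera's focus point in the air, 120 mm straight ahead of the front glass, at lens height. Same axes as the lens: -x points away from the camera, +x back to it, z up. The tile's centre belongs here, the green side looking along +x
- green_sight (a point): a point fixed to the green tile, 120 mm straight out from the middle of the tile's thickness on the green side; it falls on the lens when the tile is shown rightly
- cat: small white cat figure, 40 x 42 x 73 mm, origin under its base; bystander
- rabbit: small white rabbit figure, 36 x 38 x 79 mm, origin under its base; bystander
- red_bottle: paint bottle with a brick-red band, 48 mm diameter, 128 mm tall, origin under its base; bystander
- water_pot: water pot with a blue lid, 76 mm diameter, 73 mm tall, origin under its base; bystander
- brush: red paint brush lying on the table, 192 mm long, 10 mm thick, origin under its middle; bystander
- tape: roll of masking tape lying flat, 105 mm diameter, 19 mm thick, origin under its middle; bystander
- green_tile: the green tile itself, with its origin in the middle of its back face, 4 mm behind its centre; axes as point green_tile_center
- camera_stand: column foot of the inspection camera, 90 x 80 mm, fixed to the table; the column is 18 mm thick and 280 mm tall, 45 mm behind the origin on +x, and -x is the way the lens looks

How it is judged:
By the outcome, as a careful person would: the job done as asked, in the order asked, and still so for the second after the job is handed in, while the arm keeps its last pose, push and grip.
It also fails if it takes over 58 s, if anything falls off the work surface, if the arm or the gripper's body presses on something with over 40 N, if the wrist force passes 120 N, or if a joint passes its speed limit or range.

### The arm

A 6-joint arm with a two-finger parallel gripper is mounted at the origin on a cart in front of the work surface, level with it; the furniture and walls round the work are solid. World frame = base frame: x ahead of the robot, y to its left, z up, the work surface at z = 0. Lengths are in m, angles in rad, forces in N, time in s.
With the tool pointing down it reaches from about 0.35 to 0.975 m from the base axis. Payload 7.1 kg.
Tool frame: the origin (TCP) lies midway between the tips of the shut fingers; the grasp point (between the pads) lies 19 mm behind it; z points along the fingers, x is the direction in which the jaws open and shut, and the axes are right-handed (so a half turn about z gives the same grasp; the last joint's range is limited). The gripper opens to 88 mm and grips with 3 to 60 N. Pads are 20 mm wide; open, the fingers measure 115 mm over their backs; the gripper's body (75 mm by 178 mm) begins 61 mm behind the grasp point.
Start: joints at [1.288, 0.423, 1.63, -0, 1.089, -0.019], TCP at [0.163, 0.603, 0.202] pointing down, gripper open.
Joint ranges: [-3, 3], [-0.9, 2.11], [0.09, 2.58], [-1.31, 4.45], [0.11, 2.69], [-2.54, 2.54]. Speed limits (rad/s): [2.39, 2.39, 3.01, 3.14, 3.14, 3.14].

### API

Orientations are given as a unit quaternion [w, x, y, z].
In Python, from station import move_pose, movel, movej, command_gripper, wait, inverse_kinematics, read_camera, camera_info, MotionError, job_done, get_time, get_joint_pos, get_qvel, get_effort, get_tcp_pos, get_ee_rot, get_ft_force, get_ft_torque, get_grip_width gives the robot as it stands. Calls block until the motion is done:
- move_pose(position, orientation): joint-space move of the TCP to a pose.
- movel(position, frame=None, v=0.15, until_force=None): straight line of the TCP; frame=None keeps the orientation; v is the mean speed in m/s. With until_force (N) it stops when the force on the tool has changed by that much, and returns True; else False.
- movej(angles): joint-space move.
- command_gripper(opening): opening from 0.0 (shut) to 1.0 (fully open); the grip force is fixed at half the most; returns when the fingers have stopped.
- wait(seconds).
- inverse_kinematics(position, orientation): joint angles nearest the present ones, or None.
- read_camera(name): name is "side" or "top" or "wrist"; returns the picture (400x640x3 uint8, red, green, blue); there is no depth.
- camera_info(name): a dict with "intrinsics" (3x3 intrinsics, pixels), "T" (4x4, takes a point from camera to world coordinates); the wrist camera has in their place "tool_from_camera" (4x4, takes a point from camera to tool coordinates, whose origin is the TCP and whose axes are the tool frame's). Camera axes: x right, y up, looking along -z (the intrinsics and any distortion apply to the point x, -y, -z); pixel columns grow to the right and rows downward; lengths in m; the calibration is good to about 2 mm. A picture is of the moment at which its call begins: read the wrist's pose just before it. camera_info takes no time and is no camera call.
A pose or a line that the arm cannot do raises MotionError and nothing moves.
- job_done(): hands the job in, once; it reports no verdict.
Readings, each from a call of its own:
- get_time(): time.
- get_joint_pos(): joint angles.
- get_qvel(): joint speeds.
- get_effort(): joint torques, N m.
- get_tcp_pos(): TCP position.
- get_ee_rot(): TCP orientation.
- get_ft_force(): force on the tool from outside, world axes, zero at the start.
- get_ft_torque(): the same for the moment, N m.
- get_grip_width(): opening from 0.0 (shut) to 1.0 (fully open).
Only numpy, scipy, OpenCV 4.12 (cv2) and the standard library are available. Lean on these libraries where they do the work, as an engineer would, in place of code of your own. Each camera call takes 0.05 s, during which the arm holds its last target.

## Working session

There is one attempt and no reset: what is moved stays moved. The work goes in short steps, each a Python script; the robot and the scene stay as the last script left them, time stands still between calls to the robot, and variables do not carry over. Pictures are saved under pics/ and viewed, and the job is handed in when it is done.

```bash
mkdir -p pics; ls; python3 - <<'E'
from station import *
import cv2,numpy as np
np.set_printoptions(precision=4,suppress=True)
for n in ["side","top","wrist"]:
    im=read_camera(n); cv2.imwrite(f"pics/{n}0.png",im[:,:,::-1]); print(n,camera_info(n))
print(get_time(),get_tcp_pos(),get_ee_rot())
E
```

```text
pics
side {'intrinsics': array([[441.1936,   0.    , 320.3301],
       [  0.    , 441.1936, 200.5522],
       [  0.    ,   0.    ,   1.    ]]), 'T': array([[-0.9757,  0.1241, -0.1806,  0.2433],
       [-0.2191, -0.5518,  0.8047,  1.2006],
       [ 0.0002,  0.8247,  0.5656,  0.8643],
       [ 0.    ,  0.    ,  0.    ,  1.    ]])}
top {'intrinsics': array([[428.7102,   0.    , 316.3984],
       [  0.    , 428.7102, 197.7409],
       [  0.    ,   0.    ,   1.    ]]), 'T': array([[-0.0432,  0.9777, -0.2054,  0.2423],
       [-0.9991, -0.0421,  0.0097,  0.1729],
       [ 0.0008,  0.2056,  0.9786,  1.3208],
       [ 0.    ,  0.    ,  0.    ,  1.    ]])}
wrist {'intrinsics': array([[288.5425,   0.    , 319.3824],
       [  0.    , 288.5425, 200.5934],
       [  0.    ,   0.    ,   1.    ]]), 'tool_from_camera': array([[ 1.    ,  0.0008, -0.0001, -0.0003],
       [ 0.0007, -0.9652, -0.2616, -0.0706],
       [-0.0003,  0.2616, -0.9652, -0.1821],
       [ 0.    ,  0.    ,  0.    ,  1.    ]])}
0.15 [0.1628 0.603  0.2015] [ 0.0004  0.7939  0.608  -0.0005]
```

View pics/side0.png

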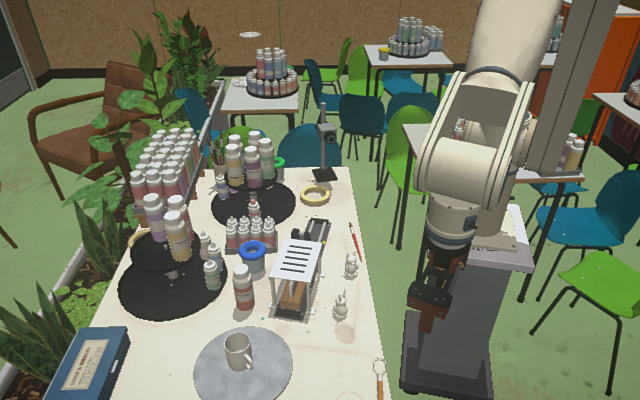

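View pics/top0.png

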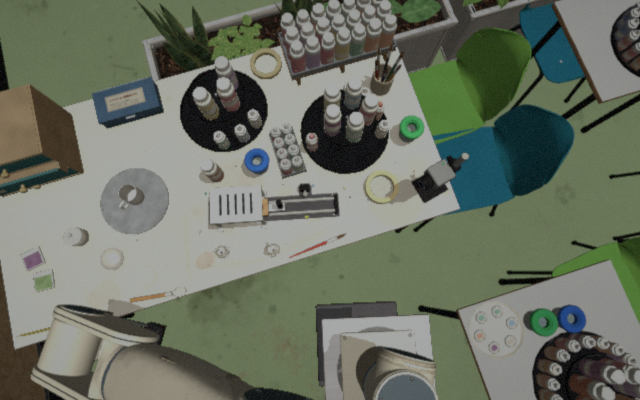

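View pics/wrist0.png

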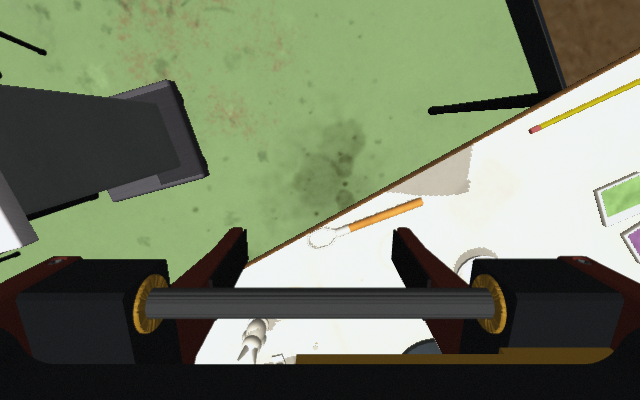

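```bash
python3 - <<'E'
import cv2
a=cv2.imread("pics/top0.png")[130:270,195:475]; b=cv2.imread("pics/side0.png")[90:340,200:400]
cv2.imwrite("pics/topz.png",cv2.resize(a,None,fx=2.85,fy=2.85,interpolation=cv2.INTER_CUBIC))
cv2.imwrite("pics/sidez.png",cv2.resize(b,None,fx=2.4,fy=2.4,interpolation=cv2.INTER_CUBIC))
E
```

```text
(no output)
```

View pics/topz.png

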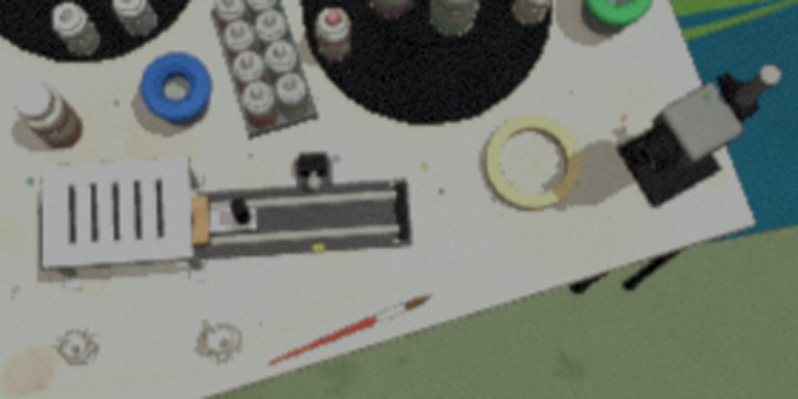

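View pics/sidez.png

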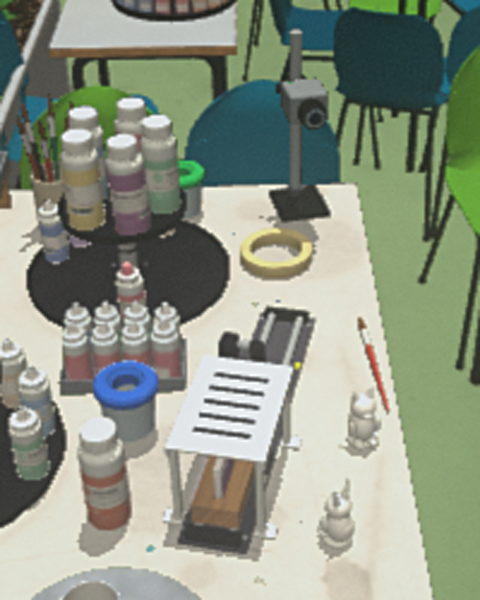

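```bash
cat > h.py <<'E'
from station import *
import cv2,numpy as np
from scipy.spatial.transform import Rotation as R
np.set_printoptions(precision=4,suppress=True)
def q2R(q): return R.from_quat([q[1],q[2],q[3],q[0]]).as_matrix()
def R2q(m):
    q=R.from_matrix(m).as_quat(); return np.array([q[3],q[0],q[1],q[2]])
def camT(n,tcp=None,rot=None):
    i=camera_info(n)
    if n!="wrist": return i["intrinsics"],np.array(i["T"])
    T=np.eye(4);T[:3,:3]=q2R(rot);T[:3,3]=tcp
    return i["intrinsics"],T@np.array(i["tool_from_camera"])
def ray(K,T,uv):
    d=np.array([(uv[0]-K[0,2])/K[0,0],-(uv[1]-K[1,2])/K[1,1],-1.]);d=T[:3,:3]@d
    return T[:3,3],d/np.linalg.norm(d)
def onz(K,T,uv,z):
    o,d=ray(K,T,uv);return o+d*(z-o[2])/d[2]
def tri(r):
    A=np.zeros((3,3));b=np.zeros(3)
    for o,d in r:
        P=np.eye(3)-np.outer(d,d);A+=P;b+=P@o
    x=np.linalg.solve(A,b);return x,[np.linalg.norm(np.cross(x-o,d)) for o,d in r]
def proj(K,T,p):
    c=np.linalg.inv(T)@np.append(p,1);return np.array([K[0,2]+K[0,0]*c[0]/-c[2],K[1,2]-K[1,1]*c[1]/-c[2]])
def shot(name):
    t=get_tcp_pos();r=get_ee_rot();im=read_camera("wrist")
    cv2.imwrite(f"pics/{name}.png",im[:,:,::-1]);np.savez(f"pics/{name}.npz",t=t,r=r);return im,t,r
def load(name):
    z=np.load(f"pics/{name}.npz");return camT("wrist",z["t"],z["r"])
E
python3 - <<'E'
from h import *
K,T=camT("top"); Ks,Ts=camT("side")
def tz(u,v): return (195+(u-1)/2.85,130+(v-1)/2.85)
def sz(u,v): return (200+u/2.4,90+v/2.4)
for n,p,z in [("handle",(240,207),.1),("rail end A",(405,180),.006),("rail end B",(409,245),.006),
  ("hoodTL",(44,164),.111),("hoodTR",(188,157),.111),("hoodBR",(190,260),.111),("hoodBL",(44,267),.111),("yellow",(318,247),.006),
  ("foot",(618,150),.006),("foot",(655,206),.006),("foot",(718,170),.006)]:
    print(n,onz(K,T,tz(*p),z))
print("column top",tri([ray(K,T,tz(769,76)),ray(Ks,Ts,sz(296,32))]))
# box corners/lens
print("lens side @y?",[ (z,onz(Ks,Ts,sz(314,113),z)) for z in (.17,.21,.25)])
E
```

```text
handle [0.4898 0.2703 0.1   ]
rail end A [0.5314 0.0953 0.006 ]
rail end B [0.4587 0.0948 0.006 ]
hoodTL [0.5407 0.4674 0.111 ]
hoodTR [0.5418 0.321  0.111 ]
hoodBR [0.4357 0.3207 0.111 ]
hoodBL [0.4349 0.4665 0.111 ]
yellow [0.4608 0.194  0.006 ]
foot [ 0.5552 -0.1424  0.006 ]
foot [ 0.4904 -0.1773  0.006 ]
foot [ 0.5278 -0.2507  0.006 ]
column top (array([ 0.5518, -0.2177,  0.2776]), [np.float64(0.0007215754440341396), np.float64(0.0007215754440343075)])
lens side @y? [(0.17, array([ 0.5155, -0.1808,  0.17  ])), (0.21, array([ 0.4998, -0.1012,  0.21  ])), (0.25, array([ 0.4841, -0.0216,  0.25  ]))]
```

```bash
cat >> h.py <<'E'
def down(a):
    # tool z down, tool x (jaws) at world yaw a
    x=np.array([np.cos(a),np.sin(a),0]);z=np.array([0,0,-1.]);return R2q(np.array([x,np.cross(z,x),z]).T)
E
python3 - <<'E'
from h import *
pi=np.pi
for nm,p,a in [("handle",(.49,.27,.064),pi/2),("end",(.493,.07,.064),pi/2),("tileR",(.49,.15,.06),0),("focus",(.45,-.02,.21),2.04)]:
    for k in (0,pi,-pi):
        print(nm,k,inverse_kinematics(np.array(p),down(a+k)))
E
```

```text
handle 0 [ 0.4824  0.525   1.8585 -0.      0.758  -1.0884]
handle 3.141592653589793 [ 0.4824  0.525   1.8585 -0.      0.758   2.0532]
handle -3.141592653589793 [ 0.4824  0.525   1.8585 -0.      0.758   2.0532]
end 0 [ 0.1171  0.4578  1.9937 -0.      0.6901 -1.4537]
end 3.141592653589793 [ 0.1171  0.4578  1.9937 -0.      0.6901  1.6879]
end -3.141592653589793 [ 0.1171  0.4578  1.9937 -0.      0.6901  1.6879]
tileR 0 [ 0.2738  0.4806  1.9637 -0.      0.6973  0.2738]
tileR 3.141592653589793 None
tileR -3.141592653589793 None
focus 0 [-0.0708  0.1524  1.9933 -0.      0.9958 -2.1108]
focus 3.141592653589793 [-0.0708  0.1524  1.9933 -0.      0.9958  1.0308]
focus -3.141592653589793 [-0.0708  0.1524  1.9933 -0.      0.9958  1.0308]
```

```bash
python3 - <<'E'
from h import *
t0=get_time()
move_pose(np.array([.49,.25,.19]),down(np.pi/2)); command_gripper(0.5)
shot("w1"); print(get_time()-t0,get_tcp_pos(),get_grip_width())
E
```

```text
2.6333 [0.49 0.25 0.19] 0.5014137493793327
```

View pics/w1.png

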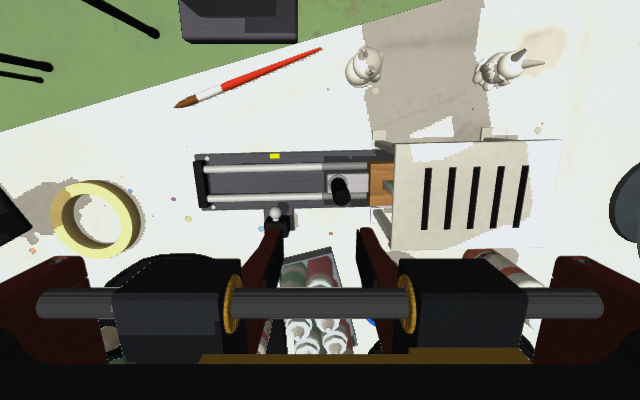

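```bash
python3 - <<'E'
import cv2
a=cv2.imread("pics/w1.png")[120:270,180:420]
cv2.imwrite("pics/w1z.png",cv2.resize(a,None,fx=3.3,fy=3.3,interpolation=cv2.INTER_CUBIC))
E
```

```text
(no output)
```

View pics/w1z.png

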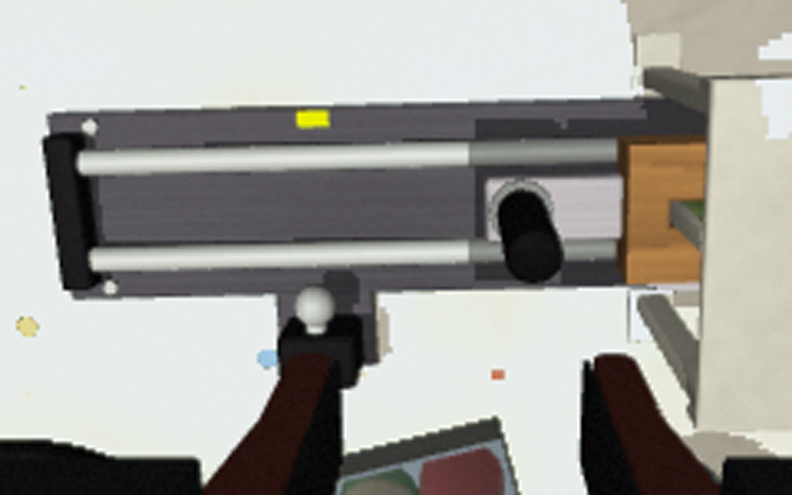

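```bash
python3 - <<'E'
from h import *
K,T=load("w1"); Kt,Tt=camT("top")
z=lambda u,v:(180+(u-1)/3.3,120+(v-1)/3.3)
for n,p,h in [("top",(532,256),.1),("base",(521,206),.034),("cA",(48,115),.006),("cA2",(640,98),.006),("cB",(75,297),.006),("cB2",(620,287),.006),("tile sliver end",(671,208),.075),("carrier end near",(625,140),.043),("carrier end far",(622,280),.043),("ball",(316,305),.04)]:
    print(n,onz(K,T,z(*p),h))
print(tri([ray(K,T,z(532,256)),ray(Kt,Tt,(279.2,202.3))]))
E
```

```text
top [0.4897 0.2704 0.1   ]
base [0.4881 0.2712 0.034 ]
cA [0.4583 0.0919 0.006 ]
cA2 [0.4521 0.3176 0.006 ]
cB [0.5309 0.0944 0.006 ]
cB2 [0.5269 0.3132 0.006 ]
tile sliver end [0.4805 0.3163 0.075 ]
carrier end near [0.4631 0.3062 0.043 ]
carrier end far [0.5134 0.3073 0.043 ]
ball [0.5237 0.1965 0.04  ]
(array([0.49  , 0.2699, 0.0989]), [np.float64(0.0005745507555485177), np.float64(0.0005745507555486681)])
```

```bash
python3 - <<'E'
from h import *
t0=get_time(); a=np.pi/2+.022; q=down(a)
h=np.array([.4893,.2705,.064])
move_pose(h+[0,0,.08],q); movel(h,frame=q,v=.12)
print(get_ft_force()); command_gripper(0.0)
print(get_grip_width()*88,get_tcp_pos(),get_ft_force())
d=np.array([.022,-1,0])/np.hypot(1,.022)
movel(h+d*.1,frame=q,v=.12); print(.1,get_ft_force())
for s in (.13,.16,.185,.2,.202):
    movel(h+d*s,frame=q,v=.1); print(s,get_ft_force(),get_tcp_pos())
im=read_camera("top");cv2.imwrite("pics/top1.png",im[:,:,::-1])
shot("w2"); print(get_time()-t0)
E
```

```text
[ 0.0431 -0.319   0.1641]
17.016756823797536 [0.4895 0.2707 0.0644] [-0.2839 -0.3772  3.8304]
0.1 [ 0.1395 -1.4802  6.51  ]
0.13 [ 0.5899 -2.573   6.3732] [0.4927 0.1393 0.0644]
0.16 [ 0.9902 -3.4353  6.4691] [0.4935 0.1093 0.0644]
0.185 [ 1.7984 -3.3406  5.9884] [0.4941 0.0842 0.0643]
0.2 [ 1.3138 -1.7043  5.0504] [0.4944 0.0695 0.0643]
0.202 [ 0.5907 -0.2717  5.7609] [0.4945 0.068  0.0643]
4.6084
```

```bash
python3 - <<'E'
from h import *
t0=get_time(); 
command_gripper(0.35); print(get_ft_force()); wait(.1);print(get_ft_force())
p=get_tcp_pos(); movel(p+[0,0,.09],v=.2)
p=get_tcp_pos()
move_pose(np.array([.49,.15,.2]),down(0.022))
im=read_camera("top");cv2.imwrite("pics/top2.png",im[:,:,::-1])
im=read_camera("side");cv2.imwrite("pics/side2.png",im[:,:,::-1])
shot("w3"); print(get_time()-t0,get_time())
a=cv2.imread("pics/side2.png")[90:290,200:400]
cv2.imwrite("pics/side2z.png",cv2.resize(a,None,fx=3,fy=3,interpolation=cv2.INTER_CUBIC))
E
```

```text
[-0.1519  0.5854 -0.5699]
[-0.2937  0.1739  0.0367]
2.8249999999999993 10.2167
```

View pics/w3.png

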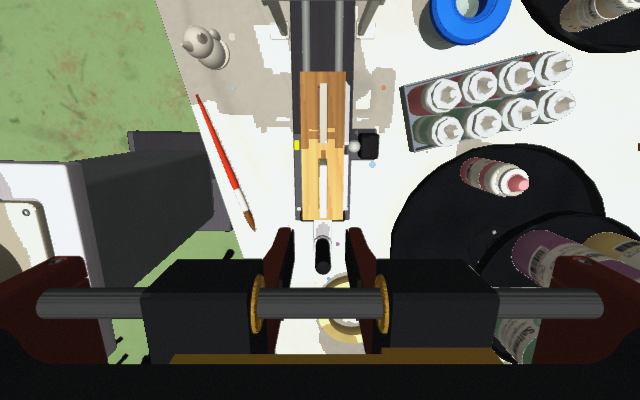

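View pics/side2z.png

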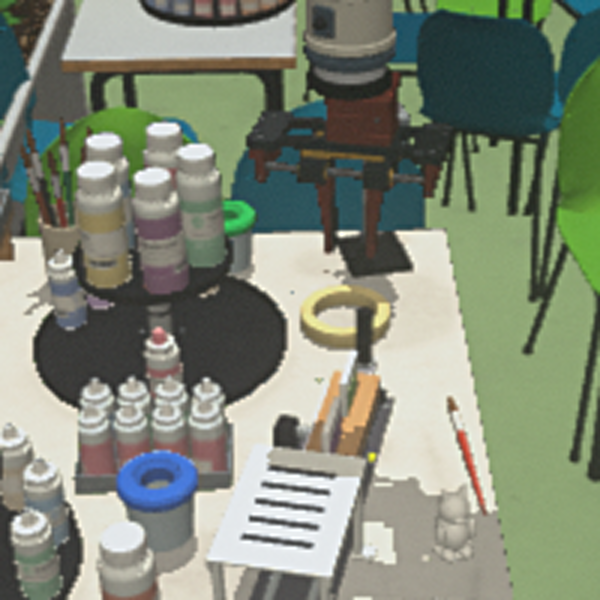

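View pics/top1.png

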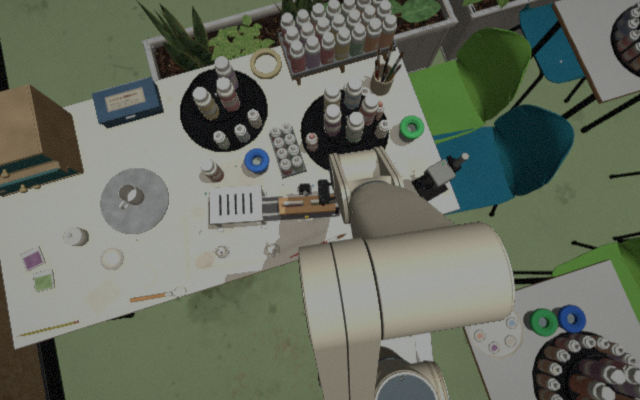

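```bash
python3 - <<'E'
import cv2
a=cv2.imread("pics/w3.png")[60:285,250:400]
cv2.imwrite("pics/w3z.png",cv2.resize(a,None,fx=4,fy=4,interpolation=cv2.INTER_CUBIC)[::1][:900])
a=cv2.imread("pics/w3.png")[60:205,250:400]
cv2.imwrite("pics/w3za.png",cv2.resize(a,None,fx=4,fy=4,interpolation=cv2.INTER_CUBIC))
a=cv2.imread("pics/w3.png")[150:285,250:400]
cv2.imwrite("pics/w3zb.png",cv2.resize(a,None,fx=4,fy=4,interpolation=cv2.INTER_CUBIC))
E
```

```text
(no output)
```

View pics/w3za.png

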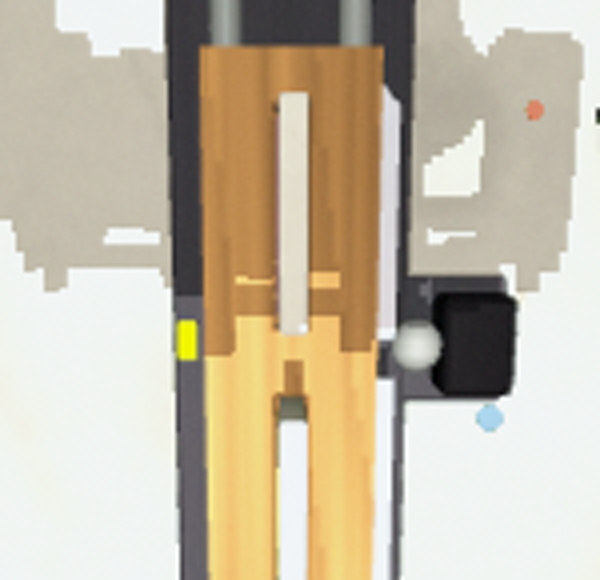

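View pics/w3zb.png

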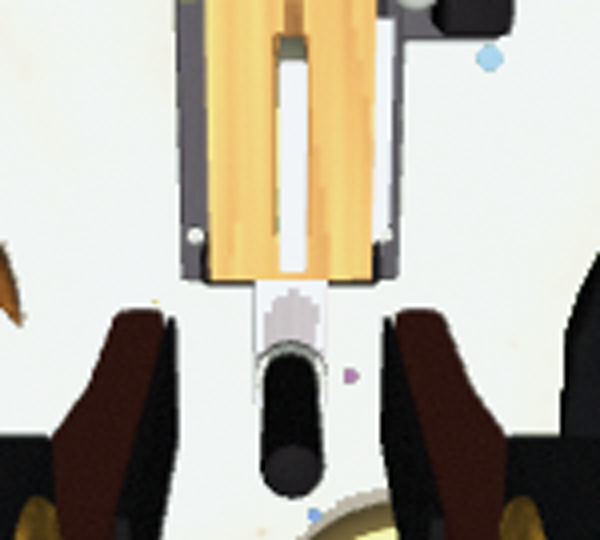

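```bash
python3 - <<'E'
from h import *
K,T=load("w3")
za=lambda u,v:(250+(u-1)/4,60+(v-1)/4)
zb=lambda u,v:(250+(u-1)/4,150+(v-1)/4)
for n,p,h in [("htop",zb(292,472),.099),("R far",zb(294,60),.083),("R near",zb(293,271),.083),("Rl",zb(278,150),.083),("Rr",zb(308,150),.083),
 ("L far",za(294,93),.083),("L near",za(294,333),.083),("carrier near L",zb(207,279),.043),("carrier near R",zb(372,282),.043),("carrier far L",za(200,47),.043),("c far R",za(383,47),.043),("ball",za(415,345),.034)]:
    print(n,onz(K,T,p,h))
im=cv2.imread("pics/w3.png")
hsv=cv2.cvtColor(im,cv2.COLOR_BGR2HSV)
for y in range(84,150,8): print(y,im[y,316:330].tolist()[:6])
for y in range(165,218,8): print(y,im[y,316:330].tolist()[:6])
E
```

```text
htop [0.4958 0.0688 0.099 ]
R far [0.4938 0.1784 0.083 ]
R near [0.4949 0.1208 0.083 ]
Rl [0.4901 0.1544 0.083 ]
Rr [0.4981 0.1546 0.083 ]
L far [0.4918 0.2575 0.083 ]
L near [0.4932 0.2005 0.083 ]
carrier near L [0.4692 0.1042 0.043 ]
carrier near R [0.5203 0.1043 0.043 ]
carrier far L [0.4664 0.2735 0.043 ]
c far R [0.5159 0.2745 0.043 ]
ball [0.5299 0.1945 0.034 ]
84 [[70, 120, 168], [74, 129, 178], [78, 134, 184], [108, 148, 182], [204, 221, 227], [207, 225, 228]]
92 [[67, 118, 165], [64, 110, 154], [67, 103, 143], [128, 133, 166], [205, 221, 227], [205, 222, 228]]
100 [[69, 121, 169], [62, 111, 155], [65, 102, 143], [125, 132, 166], [203, 221, 226], [208, 224, 229]]
108 [[69, 123, 170], [63, 112, 156], [65, 103, 145], [127, 133, 165], [202, 218, 224], [204, 221, 227]]
116 [[73, 123, 172], [63, 111, 155], [65, 104, 145], [127, 132, 166], [202, 219, 226], [203, 221, 226]]
124 [[72, 126, 174], [64, 113, 158], [63, 102, 142], [126, 129, 163], [205, 222, 227], [206, 223, 227]]
132 [[71, 126, 176], [67, 115, 161], [66, 104, 144], [115, 121, 154], [191, 209, 214], [205, 220, 227]]
140 
[... 249 characters left out ...]
1, 141, 191], [93, 131, 147], [180, 188, 181], [209, 213, 210]]
173 [[120, 204, 242], [117, 194, 240], [86, 147, 196], [130, 173, 182], [242, 242, 239], [247, 245, 241]]
181 [[122, 205, 242], [114, 195, 239], [93, 161, 207], [165, 231, 238], [241, 241, 238], [247, 245, 241]]
189 [[124, 206, 242], [115, 196, 239], [91, 159, 205], [161, 230, 236], [242, 241, 239], [247, 245, 241]]
197 [[123, 206, 242], [115, 197, 240], [87, 154, 201], [138, 203, 205], [242, 242, 239], [247, 245, 241]]
205 [[122, 206, 242], [116, 196, 240], [85, 150, 199], [131, 181, 178], [242, 241, 238], [247, 245, 242]]
213 [[120, 205, 242], [118, 201, 242], [117, 198, 242], [147, 213, 242], [241, 241, 238], [247, 245, 241]]
```

```bash
python3 - <<'E'
import cv2
a=cv2.imread("pics/w3.png")[128:168,330:385]
cv2.imwrite("pics/w3zc.png",cv2.resize(a,None,fx=14,fy=14,interpolation=cv2.INTER_NEAREST))
E
```

```text
(no output)
```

View pics/w3zc.png

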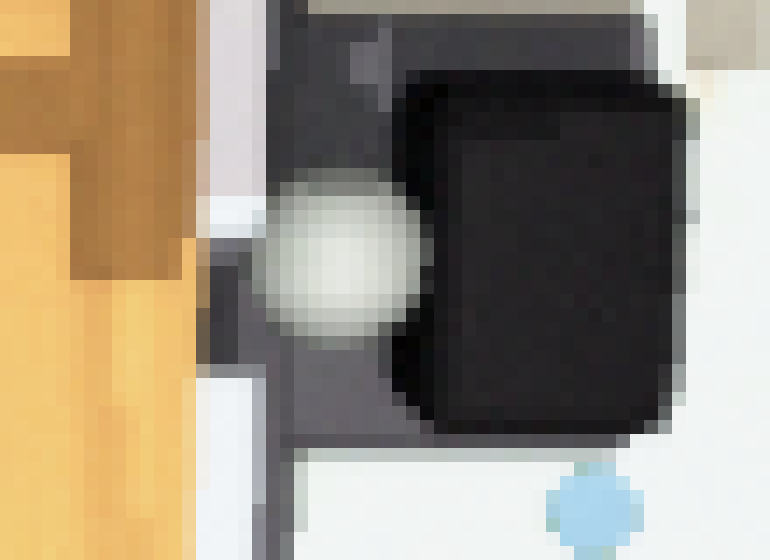

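```bash
python3 - <<'E'
import cv2,numpy as np
a=cv2.imread("pics/top2.png")[165:245,255:395]
cv2.imwrite("pics/top2z.png",cv2.resize(a,None,fx=5.5,fy=5.5,interpolation=cv2.INTER_CUBIC))
a=cv2.imread("pics/side2.png")[180:260,290:340]
b=cv2.imread("pics/side0.png")[180:260,290:340]
cv2.imwrite("pics/side2y.png",cv2.resize(np.hstack([a,b]),None,fx=7,fy=7,interpolation=cv2.INTER_CUBIC))
E
```

```text
(no output)
```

View pics/top2z.png

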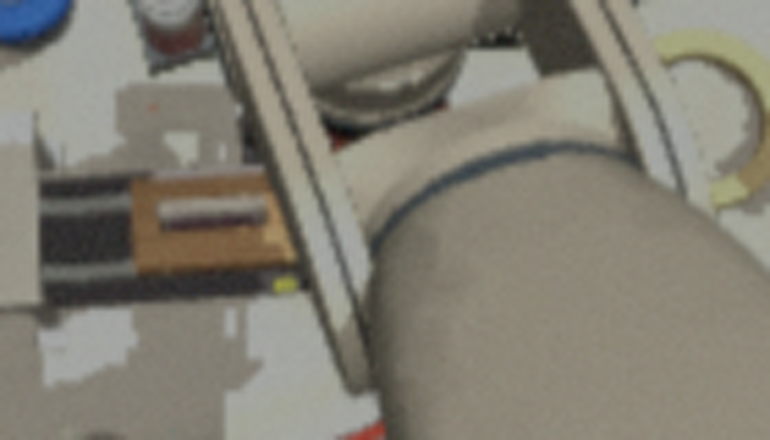

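View pics/side2y.png

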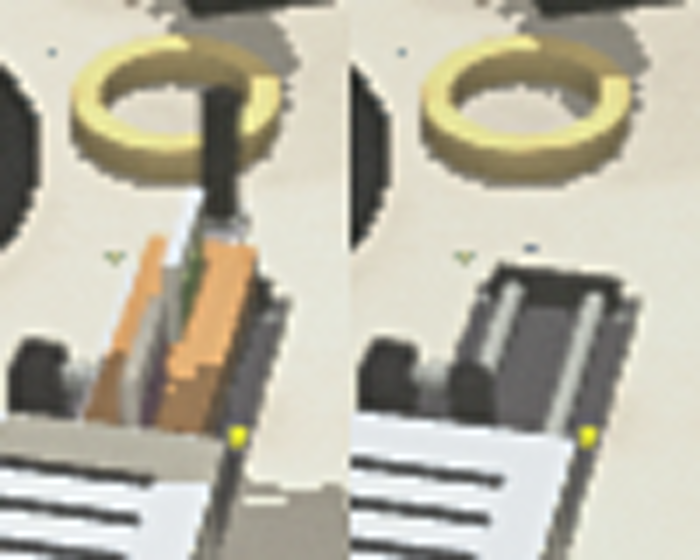

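```bash
python3 - <<'E'
from h import *
move_pose(np.array([.494,.128,.125]),down(0.022))
im,t,r=shot("w4"); print(get_time())
a=im[60:260,240:440,::-1]
cv2.imwrite("pics/w4z.png",cv2.resize(a,None,fx=3,fy=3,interpolation=cv2.INTER_CUBIC))
E
```

```text
10.675
```

View pics/w4z.png

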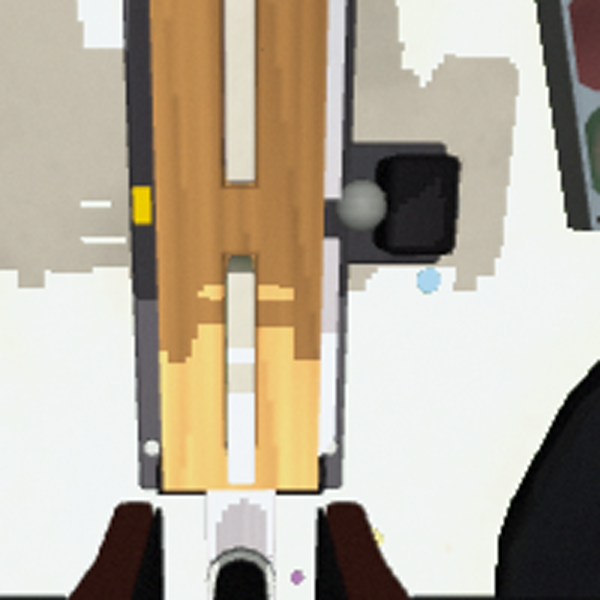

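```bash
python3 - <<'E'
from h import *
t0=get_time(); q=down(np.pi/2+.022)
h=np.array([.4955,.0690,.066])
move_pose(h+[0,0,.06],q); movel(h,frame=q,v=.15); wait(.15); b=np.array(get_ft_force())
command_gripper(0.0); wait(.1);print(get_tcp_pos(),np.array(get_ft_force())-b)
for s in (.001,.002,.003,.004,.005):
    movel(h+np.array([-.022,1,0])*s,frame=q,v=.03); wait(.1); f=np.array(get_ft_force())-b; print(s,f,get_tcp_pos()[1])
    if abs(f[1])>4: break
print(get_time()-t0)
E
```

```text
[0.496  0.0694 0.0666] [-1.1972  3.5993  6.2509]
0.001 [0.1182 2.6945 6.1869] 0.07031061270030545
0.002 [-1.8702  4.8883  6.5569] 0.07144832415905455
3.375
```

```bash
python3 - <<'E'
from h import *
t0=get_time()
print(get_effort()[0],get_ft_force(),get_tcp_pos())
K,T=None,None
command_gripper(0.35); wait(.15)
print(get_effort()[0],get_ft_force(),get_tcp_pos())
p=get_tcp_pos(); movel(p+[0,0,.07],v=.2)
move_pose(np.array([.494,.128,.125]),down(0.022))
im,t,r=shot("w5"); print(get_time()-t0,get_time())
a=im[60:260,240:440,::-1]
cv2.imwrite("pics/w5z.png",cv2.resize(a,None,fx=3,fy=3,interpolation=cv2.INTER_CUBIC))
E
```

```text
-1.745271049439907 [-2.0832  4.3984  6.5404] [0.4959 0.0714 0.0666]
-0.004605207941494882 [ 0.1246  0.032  -0.0479] [0.4954 0.0709 0.0659]
2.6417 16.6917
```

View pics/w5z.png

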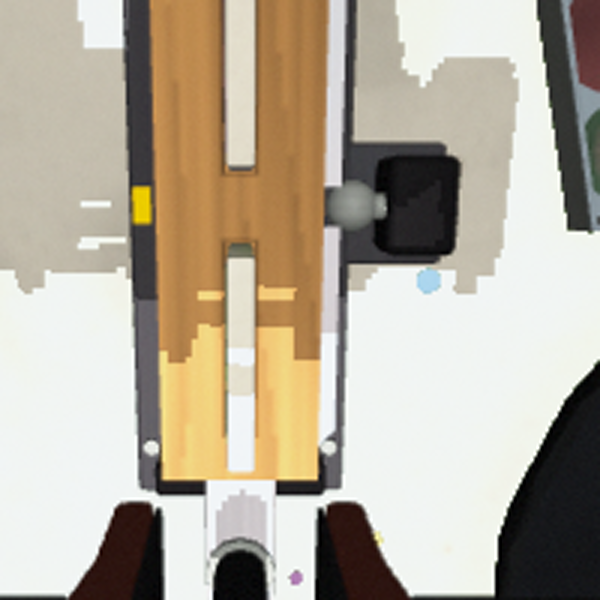

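```bash
python3 - <<'E'
from h import *
K,T=load("w5")
z=lambda u,v:(240+(u-1)/3,60+(v-1)/3)
for n,p,h in [("far",z(241,256),.083),("near",z(241,472),.083),("l",z(227,420),.083),("r",z(254,420),.083),("Lnear",z(241,167),.083),("carr",z(160,480),.043),("carr",z(322,480),.043),("htop?",z(242,560),.099)]:
    print(n,onz(K,T,p,h))
im=cv2.imread("pics/w5.png")
g=im[60+256//3-6:60+256//3+4,318:322].mean(1); print(g)
g=im[60+472//3-5:60+472//3+5,318:322].mean(1); print(g)
g=im[200,310:332];print(g)
E
```

```text
far [0.4935 0.1821 0.083 ]
near [0.4948 0.1244 0.083 ]
l [0.4907 0.1389 0.083 ]
r [0.4979 0.139  0.083 ]
Lnear [0.493  0.2038 0.083 ]
carr [0.4692 0.1077 0.043 ]
carr [0.5212 0.1089 0.043 ]
htop? [0.4955 0.1057 0.099 ]
[[ 63.25 112.   157.75]
 [ 62.   109.25 153.25]
 [ 66.    86.25  91.  ]
 [ 80.    99.    96.75]
 [ 87.   109.   105.5 ]
 [ 96.25 115.75 116.  ]
 [101.75 119.25 120.25]
 [203.   220.   225.75]
 [211.5  227.5  230.75]
 [211.5  227.5  231.25]]
[[246.75 244.25 241.  ]
 [247.   244.75 241.  ]
 [247.   244.75 241.  ]
 [247.   244.75 241.  ]
 [247.   245.   241.25]
 [177.5  220.   242.  ]
 [121.75 199.   241.75]
 [116.25 196.25 242.25]
 [243.75 242.75 241.25]
 [247.   244.75 241.  ]]
[[126 211 242]
 [125 207 242]
 [123 203 242]
 [115 194 240]
 [ 85 148 198]
 [118 147 146]
 [241 241 238]
 [247 245 241]
 [247 245 242]
 [247 245 241]
 [247 245 242]
 [247 245 241]
 [247 245 241]
 [245 244 240]
 [218 224 226]
 [ 88 153 208]
 [105 181 234]
 [110 187 237]
 [106 181 235]
 [108 181 234]
 [112 189 238]
 [117 196 242]]
```

```bash
python3 - <<'E'
from h import *
L=np.array([.508,-.115,.205]); 
M=np.array(camera_info("wrist")["tool_from_camera"])
q0=np.array(get_joint_pos())
for daz in (-25,0,25):
  for e in (30,45):
    az=np.radians(-62.7+daz); e_=np.radians(e)
    f=np.array([np.cos(az)*np.cos(e_),np.sin(az)*np.cos(e_),-np.sin(e_)])
    C=L-.36*f
    f2=f  # look dir
    for roll in range(-180,180,30):
        zc=-f; up=np.array([0,0,1.]); xc=np.cross(up,zc);xc/=np.linalg.norm(xc);yc=np.cross(zc,xc)
        Rc=np.array([xc,yc,zc]).T@R.from_euler('zx',[np.radians(roll),-np.radians(8)]).as_matrix()
        T=np.eye(4);T[:3,:3]=Rc;T[:3,3]=C
        Tt=T@np.linalg.inv(M)
        q=inverse_kinematics(Tt[:3,3],R2q(Tt[:3,:3]))
        if q is not None: print(daz,e,roll,Tt[:3,3],np.array(q),np.abs(q-q0).max())
E
```

```text
-25 30 -180 [0.5015 0.0307 0.2818] [ 0.4119  0.2878  1.7979 -0.6075  1.3646  0.5938] 0.6074651730401691
-25 30 -150 [0.5119 0.0327 0.2799] [ 0.3926  0.379   1.6917 -0.5696  1.496   0.0589] 0.6602273668250349
-25 30 -120 [0.5196 0.0375 0.274 ] [ 0.4065  0.4792  1.6103 -0.5876  1.6201 -0.4265] 0.7843751208322265
-25 30 -90 [0.5225 0.044  0.2659] [ 0.4446  0.5649  1.573  -0.6457  1.7072 -0.8854] 1.0929291056085793
-25 30 -60 [0.5197 0.0504 0.2576] [ 0.4982  0.6197  1.5887 -0.7257  1.7413 -1.3304] 1.5379089470525902
-25 30 -30 [0.5122 0.0549 0.2514] [ 0.5585  0.6345  1.6536 -0.8109  1.7198 -1.7679] 1.9753948673455275
-25 30 0 [0.5018 0.0564 0.249 ] [ 0.6151  0.6056  1.7524 -0.8879  1.6498 -2.2078] 2.41528710996485
-25 30 90 [0.4808 0.0431 0.2649] [ 0.6227  0.3212  1.9943 -0.9372  1.3125  2.5144] 2.30687051982627
-25 30 120 [0.4835 0.0368 0.2732] [ 0.5485  0.2453  1.9759 -0.8369  1.2491  1.8611] 1.6535815198043788
-25 30 150 [0.4911 0.0322 0.2794] [ 0.4678  0.2347  1.9024 -0.7063  1.2686  1.1994] 0.9919266481802544
-25 45 -180 [0.5025 0.0059 0.3169] [ 0.2299  0.1572  1.7776 -0.3886  1.302
[... 4174 characters left out ...]
048] [ 0.4661 -0.0344  2.1451 -0.7723  1.1492 -1.5569] 1.7643927771197363
25 45 -60 [ 0.4041 -0.0115  0.2985] [ 0.5658 -0.0319  2.2321 -0.9213  1.1334 -1.8667] 2.0741619993775164
25 45 -30 [ 0.3946 -0.0135  0.2938] [ 0.6241 -0.0707  2.3387 -1.0622  1.073  -2.2197] 2.4272372126229063
25 45 60 [ 0.3813 -0.0395  0.2978] [ 0.1753 -0.4139  2.4876 -0.8638  0.486   1.9384] 1.730871787501045
25 45 90 [ 0.3859 -0.047   0.304 ] [-0.0545 -0.4226  2.4108 -0.2487  0.4832  0.6942] 0.7908517433488185
25 45 120 [ 0.3941 -0.0502  0.3103] [-0.1117 -0.3631  2.3047 -0.0894  0.6484  0.0025] 0.7314265375340812
25 45 150 [ 0.4036 -0.0482  0.3151] [-0.0495 -0.2823  2.202  -0.168   0.8108 -0.3918] 0.6506249361166274
```

```bash
python3 - <<'E'
from h import *
t0=get_time()
p=get_tcp_pos(); movel(p+[0,0,.1],v=.25)
movej(np.array([0.4119,0.2878,1.7979,-0.6075,1.3646,0.5938]))
im,t,r=shot("v1"); print(get_time()-t0,get_tcp_pos())
movej(np.array([0.0686,-0.1999,2.1247,-0.3087,0.9487,-0.698]))
im,t,r=shot("v2"); print(get_time()-t0,get_tcp_pos())
E
```

```text
1.2332999999999998 [0.5006 0.0307 0.2802]
2.4582999999999977 [ 0.4122 -0.0415  0.3169]
```

View pics/v1.png

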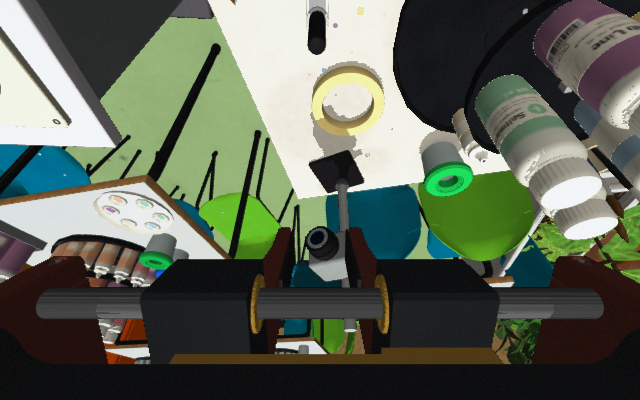

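View pics/v2.png

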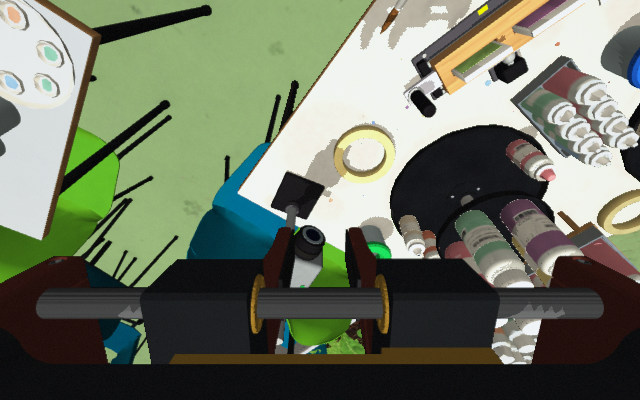

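```bash
python3 - <<'E'
import cv2,numpy as np
a=cv2.imread("pics/v1.png")[145:285,285:365]
b=cv2.imread("pics/v2.png")[165:305,265:345]
cv2.imwrite("pics/vz.png",cv2.resize(np.hstack([a,b]),None,fx=4.25,fy=4.25,interpolation=cv2.INTER_CUBIC))
E
```

```text
(no output)
```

View pics/vz.png

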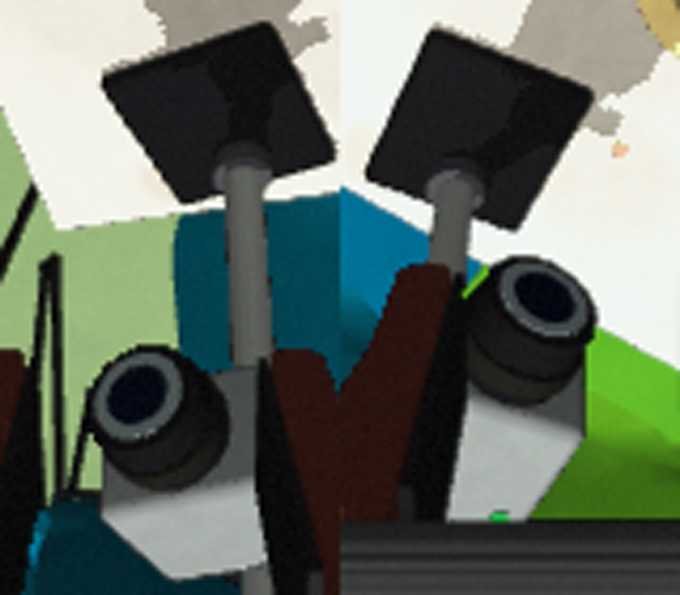

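```bash
python3 - <<'E'
from h import *
V1=load("v1");V2=load("v2");S=camT("side");Tp=camT("top")
z1=lambda u,v:(285+(u-2)/4.25,145+(v-2)/4.25)
z2=lambda u,v:(265+(u-340-2)/4.25,165+(v-2)/4.25)
sz=lambda u,v:(200+(u-.7)/2.4,90+(v-.7)/2.4)
L12,e=tri([ray(*V1,z1(138,396)),ray(*V2,z2(544,298))]);print("lens",L12,e)
L3,e=tri([ray(*V1,z1(138,396)),ray(*V2,z2(544,298)),ray(*S,sz(314,113))]);print("lens3",L3,e, proj(*S,L12),sz(314,113))
A=[(103,74),(269,22),(336,155),(186,202)];B=[(436,28),(594,95),(516,231),(367,177)]
F=[]
for i,j in zip(A,B):
    p=tri([ray(*V1,z1(*i)),ray(*V2,z2(*j))]);print("foot",p); 
for nm,V,z,pts in [("v1",V1,z1,A),("v2",V2,z2,B)]:
    F=np.array([onz(*V,z(*p),.008) for p in pts]); print(F, F.mean(0))
    for k in range(4):
        d=F[(k+1)%4]-F[k]; print(k,np.linalg.norm(d),np.degrees(np.arctan2(d[1],d[0])))
E
```

```text
lens [ 0.5033 -0.1234  0.1924] [np.float64(0.00013886265441252635), np.float64(0.00013886265441231341)]
lens3 [ 0.5033 -0.1221  0.1962] [np.float64(0.00243988279169226), np.float64(0.00238780091740089), np.float64(0.004285907677243192)] [331.0626 138.8251] (330.5416666666667, 136.79166666666666)
foot (array([ 0.4886, -0.1761,  0.0019]), [np.float64(0.00035767044507482214), np.float64(0.0003576704450748175)])
foot (array([ 0.5565, -0.1416,  0.0046]), [np.float64(0.0009854428898836997), np.float64(0.0009854428898836824)])
foot (array([ 0.5965, -0.2197,  0.0056]), [np.float64(0.0008069737465870872), np.float64(0.0008069737465871433)])
foot (array([ 0.529 , -0.2548,  0.0057]), [np.float64(0.0004783843861408318), np.float64(0.0004783843861407621)])
[[ 0.4885 -0.1697  0.008 ]
 [ 0.5552 -0.1376  0.008 ]
 [ 0.5952 -0.2161  0.008 ]
 [ 0.5291 -0.2526  0.008 ]] [ 0.542 -0.194  0.008]
0 0.07407063945378148 25.710618657098923
1 0.08808609639302957 -62.99837442507846
2 0.07551039718817645 -151.08654156121122
3 0.09228495739960188 116.12213011633263
[[ 0.4865 -0.1735  0.008 ]
 [ 0.5556 -0.141   0.008 ]
 [ 0.5958 -0.2189  0.008 ]
 [ 0.5274 -0.2529  0.008 ]] [ 0.5413 -0.1966  0.008 ]
0 0.07630900437624985 25.1744498603034
1 0.08770559726942108 -62.69297208916136
2 0.07636320694801298 -153.59533896223482
3 0.08934263948096331 117.24444685403714
```

```bash
python3 - <<'E'
import cv2,numpy as np
a=cv2.imread("pics/side0.png")[95:185,305:350]
cv2.imwrite("pics/sl.png",cv2.resize(a,None,fx=6.6,fy=6.6,interpolation=cv2.INTER_NEAREST))
E
```

```text
(no output)
```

View pics/sl.png

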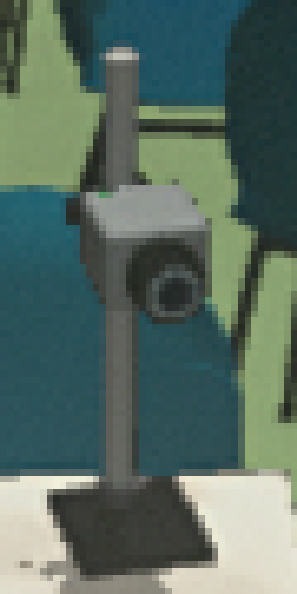

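```bash
python3 - <<'E'
from h import *
t0=get_time(); q=down(.022)
g=np.array([.4943,.1535,.054])
move_pose(g+[0,0,.1],q); 
command_gripper(.42)
movel(g,frame=q,v=.1); f=get_ft_force()
command_gripper(0.); print(get_grip_width()*88,np.array(get_ft_force())-f,get_tcp_pos(),get_ee_rot())
movel(g+[0,0,.022],frame=q,v=.05); print(np.array(get_ft_force())-f)
movel(g+[0,0,.12],frame=q,v=.2); print(get_grip_width()*88,get_tcp_pos(),get_time()-t0)
for n in ("side","top"):
    im=read_camera(n);cv2.imwrite(f"pics/{n}5.png",im[:,:,::-1])
shot("w6")
a=cv2.imread("pics/side5.png")[90:290,220:420]
cv2.imwrite("pics/side5z.png",cv2.resize(a,None,fx=3,fy=3,interpolation=cv2.INTER_CUBIC))
print(get_time())
E
```

```text
6.983955270900921 [1.5481 0.6615 2.6754] [0.4944 0.1535 0.0542] [-0.      0.9999  0.011   0.0002]
[ 0.4101  0.1678 -0.272 ]
7.181197708662973 [0.4937 0.1533 0.1732] 4.325000000000003
23.625
```

View pics/side5z.png

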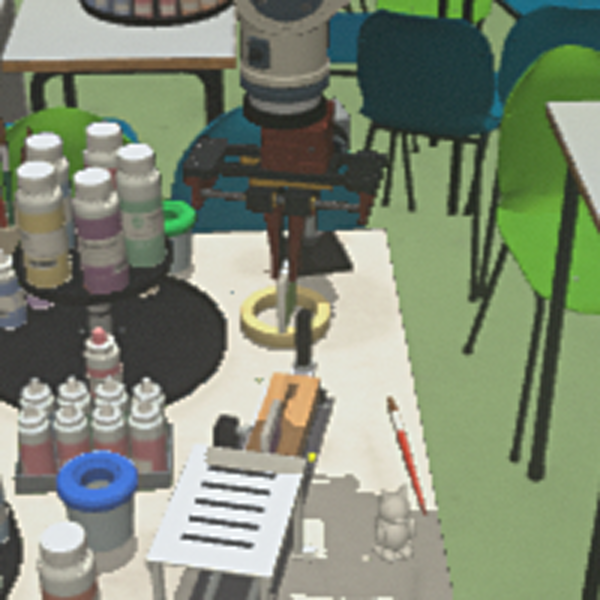

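View pics/w6.png

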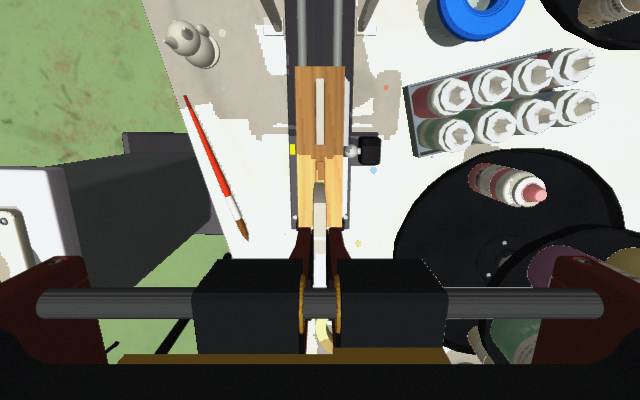

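```bash
python3 - <<'E'
from h import *
t0=get_time()
movel(np.array([.43,.09,.195]),v=.2)
a=np.radians(117.3); q=down(a)
F=np.array([.5033,-.1234,.1924])+.12*np.array([np.cos(a),np.sin(a),0]); print(F)
move_pose(F+.03*np.array([np.cos(a),np.sin(a),0]),q)
movel(F,frame=q,v=.1); wait(.2)
print(get_tcp_pos(),get_ee_rot(),q,get_grip_width()*88,get_time()-t0)
for n in ("side","top"):
    im=read_camera(n);cv2.imwrite(f"pics/{n}6.png",im[:,:,::-1])
shot("w7")
a=cv2.imread("pics/side6.png")[80:230,280:430]
cv2.imwrite("pics/side6z.png",cv2.resize(a,None,fx=4,fy=4,interpolation=cv2.INTER_CUBIC))
a=cv2.imread("pics/top6.png")[130:270,300:480]
cv2.imwrite("pics/top6z.png",cv2.resize(a,None,fx=4,fy=4,interpolation=cv2.INTER_CUBIC))
print(get_time())
E
```

```text
[ 0.4483 -0.0168  0.1924]
[ 0.448  -0.0165  0.1924] [-0.0001  0.5202  0.8541 -0.    ] [0.     0.5203 0.854  0.    ] 7.150498720663007 3.1750000000000007
26.95
```

View pics/side6z.png

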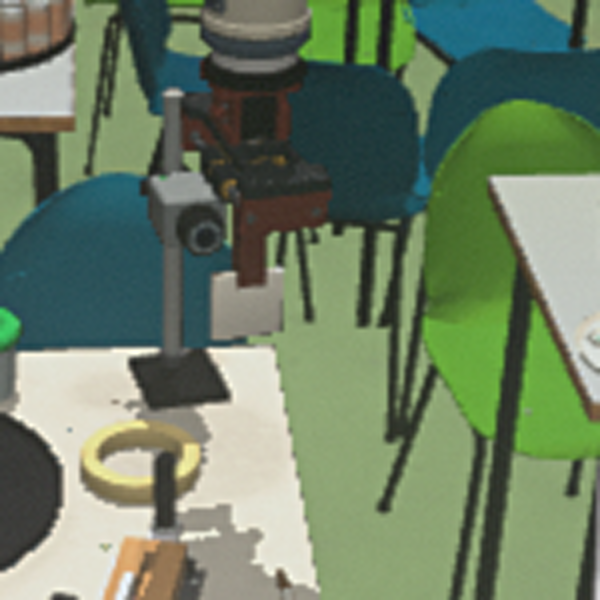

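View pics/w7.png

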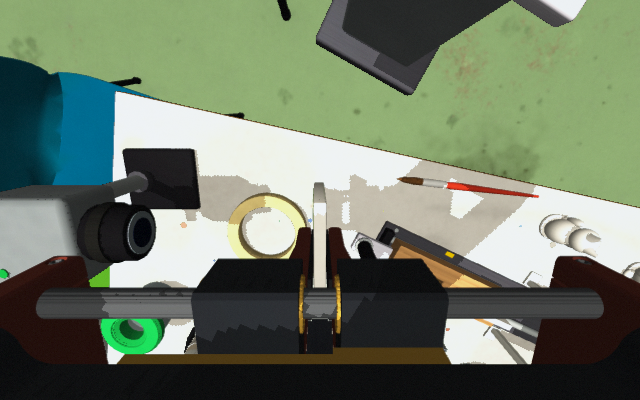

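View pics/top6z.png

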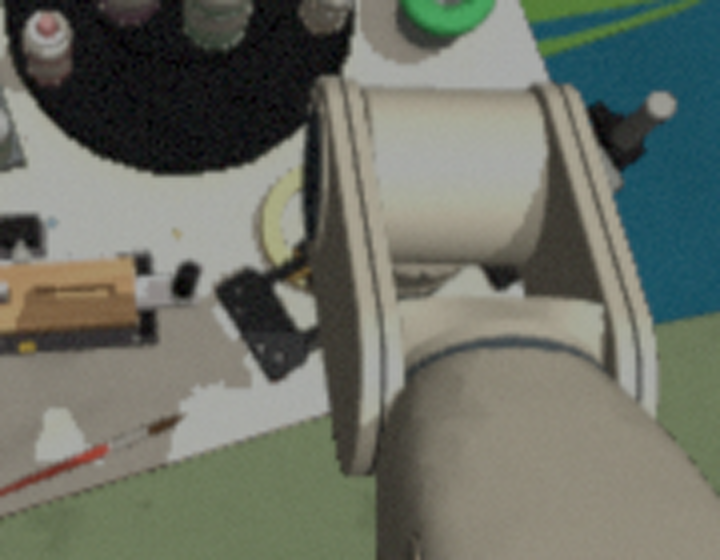

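```bash
python3 - <<'E'
import cv2,numpy as np
a=cv2.imread("pics/side6.png")[140:172,325:357]
cv2.imwrite("pics/s6zz.png",cv2.resize(a,None,fx=18,fy=18,interpolation=cv2.INTER_NEAREST))
a=cv2.imread("pics/w7.png")[170:280,70:350]
cv2.imwrite("pics/w7z.png",cv2.resize(a,None,fx=2.8,fy=2.8,interpolation=cv2.INTER_CUBIC))
E
```

```text
(no output)
```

View pics/s6zz.png

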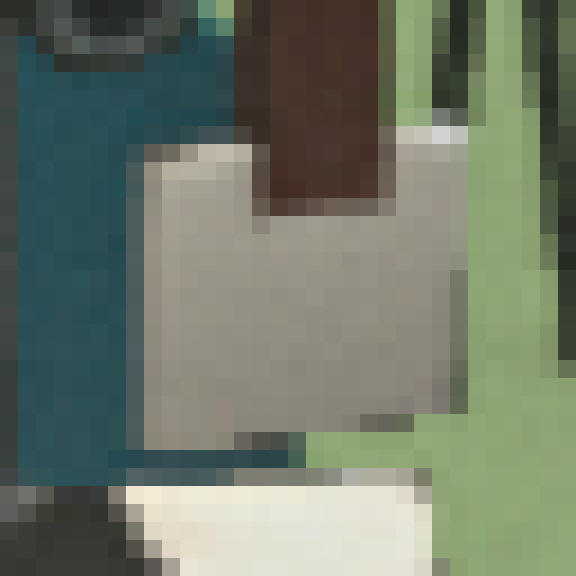

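View pics/w7z.png

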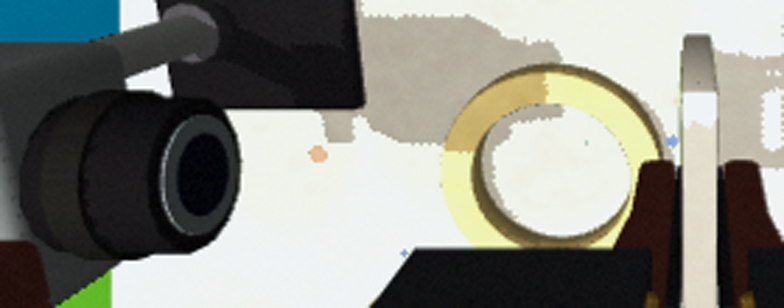

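```bash
python3 - <<'E'
from h import *
S=camT("side");V3=load("w7");V1=load("v1");V2=load("v2")
a=np.radians(117.3);n=np.array([np.cos(a),np.sin(a),0]);l=np.array([n[1],-n[0],0])
C=np.array([.448,-.0165,.1924])
for nm,s,t,b in [("TL back",-1,1,1),("TR back",1,1,1),("BL",-1,-1,1),("BR",1,-1,1),("TL front",-1,1,-1),("TR front",1,1,-1)]:
  for sg in (1,):
    p=C+n*.004*b+l*s*.029*sg+np.array([0,0,t*.029]); uv=proj(*S,p); print(nm,uv,((uv-[325,140]+.5)*18))
lens=(70+200/2.8-.3,170+175/2.8-.3)
z1=lambda u,v:(285+(u-2)/4.25,145+(v-2)/4.25)
z2=lambda u,v:(265+(u-340-2)/4.25,165+(v-2)/4.25)
rs=[ray(*V1,z1(138,396)),ray(*V2,z2(544,298)),ray(*V3,lens),ray(*S,(330.7,138.7))]
print(tri(rs),tri(rs[:3]),tri(rs[2:]))
# tile far end: front/back sides at top
for u,v in [(684,36),(710,36),(685,92),(717,92)]:
    p=onz(*V3,(70+u/2.8-.3,170+v/2.8-.3),C[2]+.029 if v>50 else C[2]-.029); d=p-C;print("tile",p,"along n",d@n,"lateral",d@l)
E
```

```text
TL back [350.9315 146.6999] [475.7671 129.5991]
TR back [333.1397 148.8906] [155.5149 169.0304]
BL [350.2188 162.8546] [462.9379 420.3836]
BR [332.8367 165.1333] [150.0603 461.3994]
TL front [350.1487 145.5569] [461.6772 109.0248]
TR front [332.4325 147.7274] [142.7855 148.0927]
(array([ 0.5035, -0.1238,  0.1924]), [np.float64(0.0007781841146496437), np.float64(0.0006461852408474325), np.float64(0.0002678039855359504), np.float64(0.001124618235858519)]) (array([ 0.5029, -0.1235,  0.1928]), [np.float64(0.00026659761149913213), np.float64(0.0003666203194245882), np.float64(0.0005661005746256553)]) (array([ 0.5044, -0.1239,  0.1922]), [np.float64(0.00038305522985687484), np.float64(0.0003830552298568927)])
tile [ 0.4256 -0.0335  0.1634] along n -0.004811715553838934 lateral -0.02764636978513748
tile [ 0.4225 -0.0273  0.1634] along n 0.00210875649061321 lateral -0.02764328001613648
tile [ 0.4245 -0.0327  0.2214] along n -0.0035940855371600546 lateral -0.028328017852748067
tile [ 0.4216 -0.0271  0.2214] along n 0.002699220366212211 lateral -0.02832497302681479
```

```bash
python3 - <<'E'
from h import *
a=np.radians(117.3)
F=np.array([.5035,-.1237,.1924])+.12*np.array([np.cos(a),np.sin(a),0])
cmd=F+[.0003,-.0003,0]
movel(cmd,frame=down(a),v=.02); wait(.5)
p=np.array(get_tcp_pos());print(F,p,p-F,get_ee_rot(),np.abs(get_qvel()).max(),get_grip_width()*88)
shot("w8"); print(get_time())
im=cv2.imread("pics/w8.png")[180:290,340:560]
cv2.imwrite("pics/w8z.png",cv2.resize(im,None,fx=3.5,fy=3.5,interpolation=cv2.INTER_CUBIC))
E
```

```text
[ 0.4485 -0.0171  0.1924] [ 0.4487 -0.0174  0.1924] [ 0.0003 -0.0003 -0.    ] [-0.      0.5203  0.854  -0.    ] 0.001588474361192592 7.132237042892897
27.75
```

View pics/w8z.png

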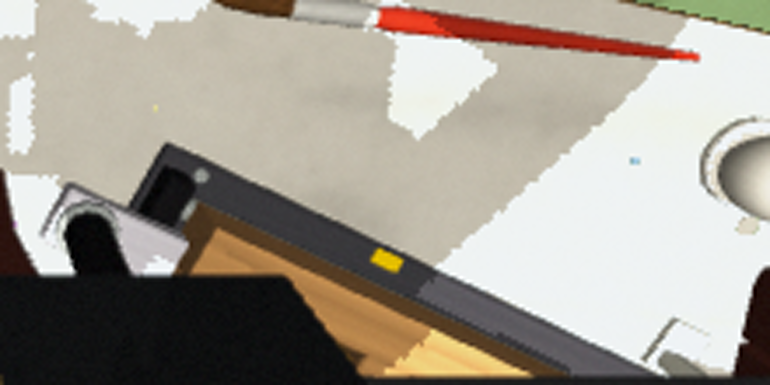

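```bash
python3 - <<'E'
import cv2
a=cv2.imread("pics/w6.png")[60:240,270:400]
cv2.imwrite("pics/w6z.png",cv2.resize(a,None,fx=3.3,fy=3.3,interpolation=cv2.INTER_CUBIC))
E
```

```text
(no output)
```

View pics/w6z.png

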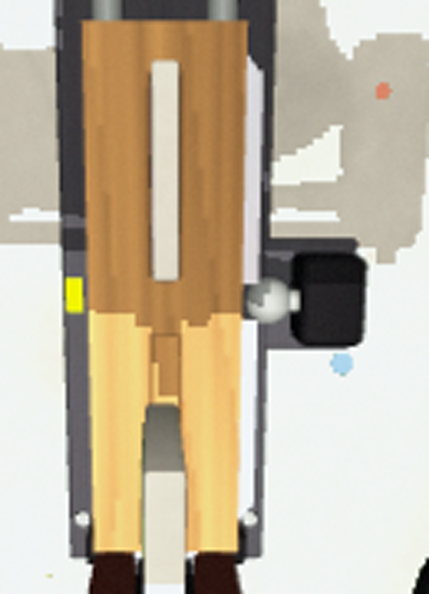

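The ball still sits in the notch after the tile was pulled out (ball at about (268,300), centred in the gap), and the purple tile is standing.

```bash
python3 - <<'E'
from h import *
print(job_done(),get_time())
E
```

```text
the job is handed in; nothing more can be done
the job is handed in; nothing more can be done
```

I slid the carrier into its detent, pulled out the green tile, and handed in the job while holding the tile at the focus point. The robot's clock was at about 28 s of the 58 s allowed.

- **Carrier:** My first slide went about 4 mm too far. A close-up showed the ball beside the notch instead of in it, so I took the handle again and eased the carrier back until the ball dropped in. A picture after the tile came out shows the ball still centred in the notch and the purple tile still standing.
- **Tile position:** The tool stopped within 0.5 mm of the computed focus point (0.4485, -0.0171, 0.1924). It was vertical, and the grip held at about 7 mm. Four views of the lens agreed to about 1 mm.
- **Tile angle:** Its yaw was set to 117.3°. The column-to-lens line and most foot edges gave 117.2–117.5°.
- **Disagreement:** The side camera put the tile's lower corners about 0.5 pixel (1 to 2 mm) higher than predicted, and the wrist view put its end about 1 mm off. Both are within the calibration error, so I left them uncorrected.
- **Green side:** I worked out that it faces the lens from the grasp direction. The side camera showed only the white back, on the side away from the lens; I did not see the green face directly in that pose.

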